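Unlatch the tip-out tray and hold it raised over the parts bin

ROBOT

A 6-joint arm with a two-finger parallel gripper is mounted at the origin on the work surface. World frame = base frame: x ahead of the robot, y to its left, z up, the work surface at z = 0. Lengths are in mm, angles in rad, forces in N, time in s.
With the tool pointing down it reaches from about 275 to 750 mm from the base axis. Payload 10.2 kg.
Tool frame: the origin (TCP) lies midway between the tips of the shut fingers; the grasp point (between the pads) lies grasp_offset behind it (grasp_offset is the distance from the TCP to the grasp point, in mm); x points along the fingers, z is the direction in which the jaws open and shut, and the axes are right-handed (so a half turn about x gives the same grasp; the last joint's range is limited). The gripper opens to 85 mm and grips with 20 to 120 N. Pads are 22 mm wide; open, the fingers measure 114 mm over their backs; the gripper's body (76 mm by 85 mm) begins 54 mm behind the grasp point. The pads swing forward as they close: fully open they stand 13 mm farther back than shut.
Start: joints at [-1.57, 0.313, 1.498, -0, 1.331, -0.223], TCP at [116.503, -511.916, 231.294] pointing down, gripper open.
Joint ranges: [-2.94, 2.94], [-0.97, 2.17], [0.19, 2.56], [-1.23, 4.37], [0.02, 3.11], [-2.88, 2.88]. Speed limits (rad/s): [2.39, 2.39, 3.01, 3.14, 3.14, 3.14].

INTERFACE

Orientations are given as a unit quaternion [w, x, y, z].
In Python, from rig import sense, capture, calibration, finish_job, grasp_offset gives the robot as it stands.
- The arm moves only by the shell command python3 -m jog 'ROWS' [FORCE]. ROWS is JSON, a list of rows, each an object with "linear": the shift along the tool's x, y, z scaled (see below), a list of three; "rotation": the turn, a rotation vector about the tool's x, y, z scaled (see below), a list of three; "grip": the finger opening in mm, from 0 to 85.4. A call has 1 to 20 rows; each row is the pose to reach, as a shift and turn from the pose measured when the call began, along the tool's axes at that moment; what a row does not reach only later rows make up. The controller multiplies each number of a shift by 0.3 m and each number of a turn by 0.5 rad. A row lasts 1/12 s, in which the tool goes at most 41.7 mm and 7.16 degrees, less where a joint would pass 70% of its speed; a pose out of reach is approached as far as the arm can. A call with a number of a shift or a turn outside -1 to 1 is refused whole. A call with a gripper value outside its range is refused whole. The fingers move at their own pace and stop on an object; FORCE is the grip in N (left out, the last holds). Time passes only in rows, so rows that repeat a pose let the fingers close. It gives the time, the measured TCP pose, the force and the opening at its end, in the units of the state.
- sense(): the state, without advancing time (a new reading comes with each control period).
- capture(name): name is "side" or "top" or "wrist"; returns (picture, depth): 420x560x3 uint8, red, green, blue; 420x560 float32, mm along the optical axis (not along the pixel's ray), 0 where there is no reading.
- calibration(name): a dict with "intrinsics" (3x3 intrinsics, pixels), "world_from_camera" (4x4, takes a point from camera to world coordinates). Camera axes: x right, y up, looking along -z (the intrinsics and any distortion apply to the point x, -y, -z); pixel columns grow to the right and rows downward; lengths in mm; the calibration is good to about 2 mm. The wrist camera is an equidistant fisheye: a pixel r from the principal point sees the ray r / f radians off the axis. A picture is of the moment at which its call begins: read the wrist's pose just before it. calibration takes no time and is no camera call; for the wrist camera it gives the pose at the moment of the call.
- finish_job(): hands the job in, once; it reports no verdict.
The state is a dict: "time_s": time; "joints": joint angles; "dq": joint speeds; "tau": joint torques, N m; "eef_pos": TCP position; "ee_rot": TCP orientation; "force": force on the tool from outside, world axes, zero at the start; "wrist_torque": the same for the moment, N m; "grip_width": opening from 0.0 (shut) to 1.0 (fully open).
Only numpy, scipy, OpenCV 4.12 (cv2) and the standard library are available. Lean on these libraries where they do the work, as an engineer would, in place of code of your own. Each camera call takes 0.05 s, during which the arm holds its last target.

TASK

On the lab bench, pull the red spring latch of the tip-out tray sideways, lift the tray's tongue off its ball and tip the tray up to about 40 degrees, so that all four clamp knobs slide off its open end into the blue bin. Finish while still holding the tray raised there with the gripper; do not let it down or let go. Leave the beaker, the amber jar and the keypad handset where they are, upright.

Things in the scene. Friction and masses are not known exactly. Their poses are not given: they have to be found in the camera images.
- station: Fixed ivory base plate of the tipping station, 258 x 176 x 12 mm, on the bench. Origin on the bench directly under the ball stud; its x axis points from the ball stud to the hinge (roughly to the robot's left, turned up to 33 degrees away from the robot or 10 towards it), its -y roughly away from the robot, z up. Two grey hinge posts 118 mm high stand at x = 212, y = +/-82 mm.
- ball (a point): Centre of the steel ball stud (24 mm across) at x = 0, y = 0, z = 110 mm of the station, hidden under the coupler while the tray is down. Below it is a collar under which the latch bolt catches.
- hinge (a point): Middle of the tray's hinge axis, at x = 215, y = 0, z = 105 mm of the station. The axis is the station's y axis and level.
- tray (a joint): Tilt of the white tray about the hinge, rad: 0 level with its tongue down on the ball, grows as the tongue end rises, stop at 0.95. It turns freely and falls back if let go. Tray, tongue and latch weigh about 0.5 kg and take about 2 to 5 N to lift at the latch handle. While the latch is locked the tray cannot rise.
- tray_mid (a point): Centre of the tray's floor (its upper face), 160 mm beyond the ball in station x, 105 mm above the bench when level. White tray 170 x 140 mm, walls 24 mm high, open at its far end, which overhangs the bin; its near wall is 75 mm beyond the ball. A teal tongue 44 mm wide runs from that wall to over the ball, its top 129 mm above the bench.
- latch (a joint): Slide of the red spring latch, m: 0 locked, full travel 0.016. It is pulled sideways out of the tongue, towards the station's -y. Its bolt is clear of the ball's collar beyond about 0.009. Spring force 2 N at 0, about 7 N at full travel; it springs back if let go, also when raised.
- latch_handle (a point): Centre of the red latch handle: rod 14 mm thick, 36 mm long along station y, with a 26 mm disc on its outer (-y) end; rides on latch and tray. At the start at x = 0, y = -54, z = 90 mm of the station (15 mm below the hinge's height, 215 mm before it). Its inner end is 14 mm off the tongue. Can be pinched from above across station x; may turn between the fingers as the tray tilts.
- bin: Blue open bin 150 x 200 x 65 mm, walls 4 mm, loose on the bench under the tray's open end. Origin at the centre of its underside; 150 mm along its x.
- knob0_mid (a point): Centre (half-way up) of a black winged clamp knob, 34 mm over the wings, 23 mm hub, 16 mm high, about 25 g, lying loose in the slippery tray. It begins to slide at a tilt of 12 to 18 degrees.
- knob1_mid (a point): Centre (half-way up) of a teal winged clamp knob, 34 mm over the wings, 23 mm hub, 16 mm high, about 25 g, lying loose in the slippery tray. It begins to slide at a tilt of 12 to 18 degrees.
- knob2_mid (a point): Centre (half-way up) of a black winged clamp knob, 34 mm over the wings, 23 mm hub, 16 mm high, about 25 g, lying loose in the slippery tray. It begins to slide at a tilt of 12 to 18 degrees.
- knob3_mid (a point): Centre (half-way up) of a teal winged clamp knob, 34 mm over the wings, 23 mm hub, 16 mm high, about 25 g, lying loose in the slippery tray. It begins to slide at a tilt of 12 to 18 degrees.
- beaker_mid (a point): Centre of a green-tinted glass beaker, 72 mm across, 90 mm high, beside the station. Bystander.
- jar_mid (a point): Centre of an amber jar, 62 mm across, 110 mm high, beside the station. Bystander.
- handset_mid (a point): Centre of an ivory keypad handset with teal face, 95 x 165 x 24 mm, lying on the bench. Bystander.

How it is judged (in metres and radians):
On the way, in this order (a step that is already met when the one before it is completed fails the run):
1. the latch is drawn clear of the ball while the tongue is still down (value of joint latch above 0.008 m and value of joint tray below 0.06 rad), for 0.05 s.
2. the tongue is lifted clear of the ball by the gripper (value of joint tray above 0.2 rad and contact force between tray and the fingers above 0.5 N), for 0.1 s.
At the end, for the whole second after the job is handed in: The tray is tilted more than 0.52 rad (30 degrees), at rest and carried by the gripper's fingers (contact over 0.5 N); all four knobs lie at rest inside the bin; beaker, jar and handset are upright and within 30 mm of where they stood (value of joint tray above 0.52 rad and contact force between tray and the fingers above 0.5 N and velocity of joint tray between -0.1 and 0.1 rad/s and x of knob0_mid in the frame of bin between -0.077 and 0.077 m and y of knob0_mid in the frame of bin between -0.1 and 0.1 m and z of knob0_mid in the frame of bin between 0 and 0.06 m and x of knob1_mid in the frame of bin between -0.077 and 0.077 m and y of knob1_mid in the frame of bin between -0.1 and 0.1 m and z of knob1_mid in the frame of bin between 0 and 0.06 m and x of knob2_mid in the frame of bin between -0.077 and 0.077 m and y of knob2_mid in the frame of bin between -0.1 and 0.1 m and z of knob2_mid in the frame of bin between 0 and 0.06 m and x of knob3_mid in the frame of bin between -0.077 and 0.077 m and y of knob3_mid in the frame of bin between -0.1 and 0.1 m and z of knob3_mid in the frame of bin between 0 and 0.06 m and linear speed of each of knob0, knob1, knob2, knob3 below 0.05 m/s and distance of each of beaker_mid, jar_mid, handset_mid from where it was at the start of the episode below 0.03 m and angle between each of beaker_mid, jar_mid, handset_mid's own z axis and vertical below 0.3 rad); the arm keeps its last pose, push and grip.
It fails at once if the beaker is shoved or knocked over (distance of beaker_mid from where it was at the start of the episode above 0.03 m or angle between beaker_mid's own z axis and vertical above 0.3 rad).
It fails at once if the jar is shoved or knocked over (distance of jar_mid from where it was at the start of the episode above 0.03 m or angle between jar_mid's own z axis and vertical above 0.3 rad).
It fails at once if the handset is shoved or knocked over (distance of handset_mid from where it was at the start of the episode above 0.03 m or angle between handset_mid's own z axis and vertical above 0.3 rad).
It also fails if it takes over 32 s, if anything falls off the work surface, if the arm or the gripper's body presses on something with over 40 N, if the wrist force passes 120 N, or if a joint passes its speed limit or range.

## Working session

There is one attempt and no reset: what is moved stays moved. The work goes in short steps, Python scripts to look and compute and a shell command to move; the robot and the scene stay as the last step left them, time stands still between calls to the robot, and variables do not carry over. Pictures are saved under pics/ and viewed, and the job is handed in when it is done.

```bash
ls; mkdir -p pics
python3 - <<'E'
from rig import *
import rig,cv2,numpy as np
print(sense()); print(grasp_offset if not callable(grasp_offset) else grasp_offset())
for n in ["side","top","wrist"]:
    c=calibration(n);print(n,c)
for n in ["side","top"]:
    p,d=capture(n);cv2.imwrite(f"pics/{n}0.png",p[:,:,::-1]);np.savez(f"pics/{n}0.npz",p=p,d=d,K=calibration(n)["intrinsics"],T=calibration(n)["world_from_camera"])
E
```

```text
pics
{'time_s': 0.0, 'joints': array([-1.57041481e+00,  3.13462538e-01,  1.49847253e+00,  7.61989590e-06,
        1.33099738e+00, -2.23410919e-01]), 'dq': array([-0.0001361 , -0.00051758,  0.00019075,  0.00153793, -0.00058218,
        0.00024831]), 'tau': array([-1.37128634e-03, -4.12269902e+01, -2.59744906e+01, -2.67745327e-04,
        4.13768328e-03,  2.03623166e-06]), 'eef_pos': array([ 116.49709776, -511.63570235,  230.71531833]), 'ee_rot': array([ 0.55241043,  0.44141382,  0.55299753, -0.44067027]), 'force': array([ 0.22952933, -0.68306605, -0.39795491]), 'wrist_torque': array([ 0.01667699, -0.01056849, -0.04231708]), 'grip_width': 1.0025216465249556}
18.700000000000003
side {'intrinsics': array([[457.94552592,   0.        , 279.7685846 ],
       [  0.        , 457.94552592, 212.86840974],
       [  0.        ,   0.        ,   1.        ]]), 'world_from_camera': array([[-9.88061633e-01,  8.62879710e-02, -1.27626780e-01,
         4.11044667e+02],
       [-1.53856759e-01, -5.95128732e-01,  7.88764787e-01,
         6.09399444e+02],
       [-7.89345074e-03,  7.98984467e-01,  6.01299
[... 497 characters left out ...]
.30235215e-02,  1.51604388e-01,  9.88355451e-01,
         9.58236633e+02],
       [ 0.00000000e+00,  0.00000000e+00,  0.00000000e+00,
         1.00000000e+00]])}
wrist {'intrinsics': array([[325.1922621 ,   0.        , 286.92396535],
       [  0.        , 325.1922621 , 207.26276717],
       [  0.        ,   0.        ,   1.        ]]), 'world_from_camera': array([[ 2.21797217e-01,  9.41028340e-01,  2.55483184e-01,
         1.81338865e+02],
       [-9.75091206e-01,  2.14524252e-01,  5.63603209e-02,
        -4.98045348e+02],
       [-1.77067967e-03, -2.61619968e-01,  9.65169341e-01,
         3.73655365e+02],
       [ 0.00000000e+00,  0.00000000e+00,  0.00000000e+00,
         1.00000000e+00]])}
```

View pics/side0.png

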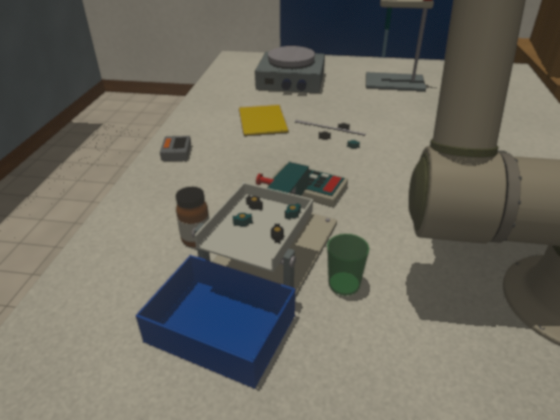

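View pics/top0.png

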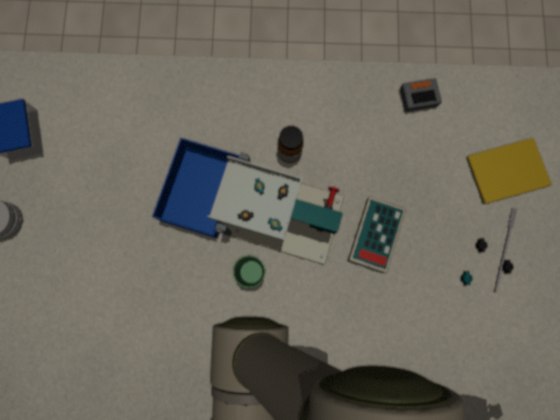

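The top view shows the red handle near (332,195), the tongue at (315,217), the hinge posts at (240,157) and (222,231), and the handset at (377,233). The jar is at (290,142) and the beaker at (249,271).

```bash
cat > h.py <<'E'
import numpy as np,cv2
def cloud(f):
    z=np.load(f);p,d,K,T=z['p'],z['d'],z['K'],z['T']
    v,u=np.mgrid[:d.shape[0],:d.shape[1]]
    X=np.stack([(u-K[0,2])/K[0,0]*d,-(v-K[1,2])/K[1,1]*d,-d],-1)
    W=X@T[:3,:3].T+T[:3,3]; W[d<=0]=np.nan
    return p,W,cv2.cvtColor(p,cv2.COLOR_RGB2HSV)
E
python3 - <<'E'
from h import *
for f,box,name in [("pics/top0.npz",(285,180,345,240),'t'),("pics/side0.npz",(245,160,315,215),'s')]:
    p,W,H=cloud(f)
    u0,v0,u1,v1=box; B=np.zeros(H.shape[:2],bool);B[v0:v1,u0:u1]=1
    h,s,v=H[...,0],H[...,1],H[...,2]
    red=B&((h<8)|(h>172))&(s>150)&(v>60)
    teal=B&(h>78)&(h<98)&(s>100)
    for n,m in (('red',red),('teal',teal)):
        P=W[m];P=P[np.isfinite(P[:,0])]
        print(f,n,len(P),np.median(P,0).round(1),np.percentile(P,[3,97],axis=0).round(0).tolist())
        if n=='teal':
            Q=P[abs(P[:,2]-129)<6]
            r=cv2.minAreaRect(Q[:,:2].astype(np.float32));print(r,np.median(Q[:,2]),len(Q))
        else:
            Q=P[P[:,2]>80]
            r=cv2.minAreaRect(Q[:,:2].astype(np.float32));print(r)
    x=p[max(0,v0-20):v1+20,u0-90:u1+60,::-1]
    x=cv2.resize(x,None,fx=3.5,fy=3.5,interpolation=cv2.INTER_CUBIC);x=cv2.convertScaleAbs(x,alpha=1.6);print(x.shape,u0-90,v0-20);cv2.imwrite(f"pics/z{name}.png",x)
E
```

```text
pics/top0.npz red 89 [ 563.9 -162.8   96.7] [[544.0, -173.0, 92.0], [580.0, -154.0, 102.0]]
((561.3299560546875, -164.5094757080078), (16.20623016357422, 38.36109924316406), 78.74871063232422)
pics/top0.npz teal 928 [ 510.8 -128.7  129.1] [[485.0, -171.0, 110.0], [536.0, -82.0, 132.0]]
((513.5076904296875, -126.8597412109375), (99.11276245117188, 43.23640823364258), 75.36910247802734) 129.22701061600276 875
(350, 735, 3) 195 160
pics/side0.npz red 55 [ 569.5 -160.9   95.2] [[555.0, -166.0, 92.0], [580.0, -156.0, 102.0]]
((566.6763916015625, -159.24990844726562), (11.481383323669434, 25.837976455688477), 63.463260650634766)
pics/side0.npz teal 523 [ 511.2 -121.6  129.8] [[483.0, -243.0, 27.0], [534.0, -79.0, 131.0]]
((513.0527954101562, -124.0382308959961), (90.71047973632812, 40.48573684692383), 75.49594116210938) 129.84090435213557 491
(332, 770, 3) 155 140
```

View pics/zt.png

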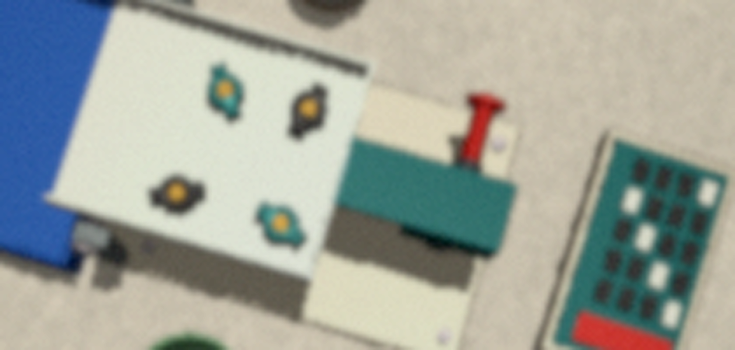

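```bash
cat >> h.py <<'E'
from scipy.spatial.transform import Rotation as Ro
SX=np.array([0.2526,0.9676,0]);SX/=np.linalg.norm(SX);SY=np.array([-SX[1],SX[0],0]);Z=np.array([0,0,1.])
def pose(s):
    q=s['ee_rot'];return np.array(s['eef_pos']),Ro.from_quat(np.r_[q[1:],q[0]])
def Rtar(sign=1):
    x=-Z;z=sign*SX;y=np.cross(z,x);return Ro.from_matrix(np.c_[x,y,z])
def rel(s,p,R):
    p0,R0=pose(s);return (R0.inv().apply(p-p0)/300).round(4),((R0.inv()*R).as_rotvec()/0.5).round(4)
E
python3 - <<'E'
from h import *
from rig import *
p,W,H=cloud("pics/top0.npz");h,s,v=H[...,0],H[...,1],H[...,2]
for n,(u,vv) in dict(jar=(291,135),beaker=(249,271),hs=(377,233)).items(): print(n,W[vv,u].round(0))
# tray floor
m=(abs(W[...,2]-105)<6)&(s<70)&(v>90);m[:150]=0;m[260:]=0;m[:,:200]=0;m[:,310:]=0
m=cv2.morphologyEx(m.astype(np.uint8),cv2.MORPH_OPEN,np.ones((5,5)))>0
r=cv2.minAreaRect(W[m][:,:2].astype(np.float32));print('floor',r,m.sum())
blue=(h>105)&(h<125)&(s>140)&(v>40);blue[:130]=0;blue[250:]=0;blue[:,:140]=0;blue[:,260:]=0
for zr in ((-5,15),(50,75)):
    Q=W[blue&(W[...,2]>zr[0])&(W[...,2]<zr[1])];print('bin',zr,cv2.minAreaRect(Q[:,:2].astype(np.float32)),len(Q))
st=sense();p0,R0=pose(st);print(R0.as_matrix().round(3))
for sg in(1,-1):
    print(sg,rel(st,np.array([560.5,-165,230]),Rtar(sg)))
E
```

```text
jar [697. -70. 108.]
beaker [393.  20.   7.]
hs [ 490. -283.   27.]
floor ((551.1810302734375, 6.820320129394531), (166.67294311523438, 129.6242218017578), 74.75212860107422) 3633
bin (-5, 15) ((590.5830078125, 151.52651977539062), (131.74072265625, 188.9391632080078), 74.51705169677734) 3390
bin (50, 75) ((584.938720703125, 144.82763671875), (148.1597900390625, 197.01283264160156), 74.41863250732422) 295
[[-0.     0.975  0.222]
 [ 0.001  0.222 -0.975]
 [-1.     0.    -0.001]]
1 (array([ 0.004 ,  1.6995, -0.7983]), array([-5.3248e+00, -1.0000e-04, -3.1000e-03]))
-1 (array([ 0.004 ,  1.6995, -0.7983]), array([ 9.583e-01, -2.300e-03,  1.000e-04]))
```

```bash
python3 -m jog '[{"linear":[0,0.1,-0.047],"rotation":[0.1,0,0],"grip":60},{"linear":[0,0.22,-0.103],"rotation":[0.25,0,0],"grip":60},{"linear":[0,0.34,-0.16],"rotation":[0.4,0,0],"grip":60},{"linear":[0,0.46,-0.216],"rotation":[0.55,0,0],"grip":60},{"linear":[0,0.58,-0.272],"rotation":[0.7,0,0],"grip":60},{"linear":[0,0.7,-0.329],"rotation":[0.85,0,0],"grip":60},{"linear":[0,0.82,-0.385],"rotation":[0.96,0,0],"grip":60},{"linear":[0,0.92,-0.432],"rotation":[0.96,0,0],"grip":60},{"linear":[0,0.98,-0.46],"rotation":[0.96,0,0],"grip":60},{"linear":[0,1,-0.47],"rotation":[0.96,0,0],"grip":60}]'
python3 - <<'E'
from h import *
from rig import *
print(rel(sense(),np.array([560.5,-164.5,215]),Rtar(-1)))
E
```

```text
time_s: 0.93
eef_pos: [379.5, -305.6, 230.8]
ee_rot: [0.432, 0.56, 0.433, -0.559]
force: [-0.9, -0.9, 0.0]
grip_width: 0.704
(array([ 0.0535,  0.4665, -0.6062]), array([ 0.0047, -0.0037,  0.001 ]))
```

```bash
python3 -m jog '[{"linear":[0,0.05,-0.07],"rotation":[0,0,0],"grip":60},{"linear":[0,0.12,-0.16],"rotation":[0,0,0],"grip":60},{"linear":[0,0.2,-0.26],"rotation":[0,0,0],"grip":60},{"linear":[0,0.27,-0.36],"rotation":[0,0,0],"grip":60},{"linear":[0,0.35,-0.46],"rotation":[0,0,0],"grip":60},{"linear":[0,0.42,-0.55],"rotation":[0,0,0],"grip":60},{"linear":[0,0.467,-0.606],"rotation":[0.0,0,0],"grip":60},{"linear":[0,0.467,-0.606],"rotation":[0,0,0],"grip":60},{"linear":[0,0.467,-0.606],"rotation":[0,0,0],"grip":60},{"linear":[0,0.467,-0.606],"rotation":[0,0,0],"grip":60}]'
python3 - <<'E'
from h import *
from rig import *
c=calibration("wrist");p,d=capture("wrist");np.savez("pics/w1.npz",p=p,d=d,K=c["intrinsics"],T=c["world_from_camera"])
cv2.imwrite("pics/w1.png",cv2.convertScaleAbs(p[:,:,::-1],alpha=1.5))
K,T=c["intrinsics"],c["world_from_camera"]
v,u=np.mgrid[:420,:560];a=(u-K[0,2])/K[0,0];b=(v-K[1,2])/K[1,1];r=np.hypot(a,b)+1e-9
k=np.tan(r)/r;X=np.stack([a*k*d,-b*k*d,-d],-1);W=X@T[:3,:3].T+T[:3,3];W[d<=0]=np.nan
H=cv2.cvtColor(p,cv2.COLOR_RGB2HSV);h,s,vv=H[...,0],H[...,1],H[...,2]
red=((h<8)|(h>172))&(s>150)&(vv>50)&(W[...,2]>70)&(W[...,2]<115)
Q=W[red];print(len(Q),Q.mean(0),cv2.minAreaRect(Q[:,:2].astype(np.float32)))
ys,xs=np.nonzero(red);print(xs.min(),xs.max(),ys.min(),ys.max())
L=(Q[:,:2]-[507.1,-151.5])
print('st x,y',np.percentile(L@SX[:2],[2,50,98]),np.percentile(L@SY[:2],[1,50,99]))
for lo in range(-78,-30,4):
    m=(L@SY[:2]>lo)&(L@SY[:2]<lo+4)
    if m.sum()>3: print(lo,m.sum(),np.percentile(L[m]@SX[:2],[3,97]).round(1),Q[m,2].max().round(1))
t=(h>78)&(h<98)&(s>90)&(abs(W[...,2]-129)<5);Q=W[t];print('teal',len(Q),cv2.minAreaRect(Q[:,:2].astype(np.float32)),np.median(Q[:,2]))
print(sense()['time_s'])
E
```

```text
time_s: 1.77
eef_pos: [560.0, -165.5, 230.8]
ee_rot: [0.432, 0.559, 0.433, -0.559]
force: [0.1, 0.2, 0.7]
grip_width: 0.7
452 [ 568.37705304 -166.60430446   98.25336982] ((562.8589477539062, -164.71578979492188), (20.71198844909668, 40.89309310913086), 74.75906372070312)
273 297 172 217
st x,y [-7.51134644  1.05742578  9.57414008] [-77.55466208 -65.02000564 -38.12288358]
-78 112 [-9.2 10.5] 104.7
-74 46 [-6.   6.7] 104.2
-70 53 [-4.2  5.4] 98.9
-66 54 [-4.2  5.4] 98.4
-62 59 [-4.2  5.7] 98.4
-58 50 [-4.2  6.4] 98.0
-50 10 [-2.2  3.7] 98.4
-46 21 [-2.8  5. ] 98.1
-42 41 [-3.4  5.5] 98.0
-38 4 [-1.6  4.5] 96.7
teal 4262 ((514.1267700195312, -128.24607849121094), (102.89888000488281, 43.09865951538086), 75.30734252929688) 129.26173401560396
1.8167
```

View pics/w1.png

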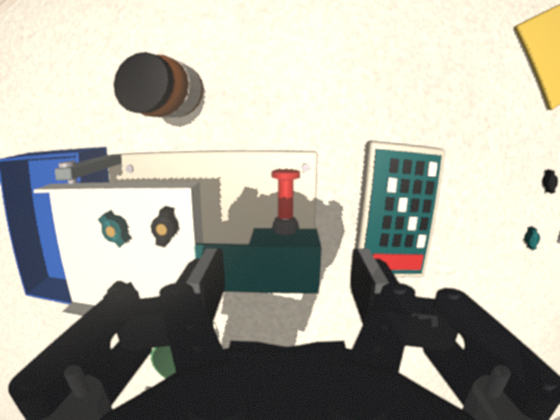

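The wrist view shows the handle at (286,195) centred between the open fingers, with the disc at its outer end (286,174). I can descend straight onto it.

```bash
python3 -m jog '[{"linear":[0.08,0,-0.003],"rotation":[0,0,0],"grip":60},{"linear":[0.17,0,-0.003],"rotation":[0,0,0],"grip":60},{"linear":[0.26,0,-0.003],"rotation":[0,0,0],"grip":60},{"linear":[0.35,0,-0.003],"rotation":[0,0,0],"grip":60},{"linear":[0.42,0,-0.003],"rotation":[0,0,0],"grip":60},{"linear":[0.48,0,-0.003],"rotation":[0,0,0],"grip":60},{"linear":[0.515,0,-0.003],"rotation":[0,0,0],"grip":60},{"linear":[0.53,0,-0.003],"rotation":[0,0,0],"grip":60},{"linear":[0.53,0,-0.003],"rotation":[0,0,0],"grip":60},{"linear":[0.53,0,-0.003],"rotation":[0,0,0],"grip":60}]'
python3 - <<'E'
from h import *
from rig import *
c=calibration("wrist");p,d=capture("wrist")
cv2.imwrite("pics/w2.png",cv2.convertScaleAbs(p[:,:,::-1],alpha=1.5))
print(sense()['force'])
E
```

```text
time_s: 2.65
eef_pos: [560.3, -165.1, 73.0]
ee_rot: [0.432, 0.56, 0.433, -0.559]
force: [-0.4, -0.2, -0.2]
grip_width: 0.705
[-0.05409701 -0.27926204  0.7259792 ]
```

View pics/w2.png

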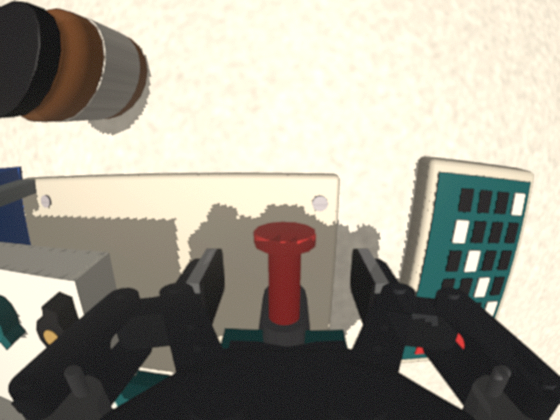

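The handle at (285,275) is centred between the pads, with the disc at (285,238) beyond them. Next I close the fingers.

```bash
python3 -m jog '[{"linear":[0,0,0],"rotation":[0,0,0],"grip":30},{"linear":[0,0,0],"rotation":[0,0,0],"grip":20},{"linear":[0,0,0],"rotation":[0,0,0],"grip":15},{"linear":[0,0,0],"rotation":[0,0,0],"grip":5},{"linear":[0,0,0],"rotation":[0,0,0],"grip":5},{"linear":[0,0,0],"rotation":[0,0,0],"grip":5},{"linear":[0,0,0],"rotation":[0,0,0],"grip":5},{"linear":[0,0,0],"rotation":[0,0,0],"grip":5}]' 60
python3 - <<'E'
from h import *
from rig import *
p,d=capture("wrist")
cv2.imwrite("pics/w3.png",cv2.convertScaleAbs(p[:,:,::-1],alpha=1.5))
s=sense();print(s['force'],s['wrist_torque'],s['grip_width']*85.4)
print(rel(s,pose(s)[0]-SY*14,pose(s)[1]))
E
```

```text
time_s: 3.37
eef_pos: [560.9, -164.0, 73.8]
ee_rot: [0.432, 0.561, 0.433, -0.558]
force: [1.1, 6.6, 4.7]
grip_width: 0.144
[0.7172117  6.84291647 3.02809589] [ 0.92072422 -0.13745826 -0.11465542] 11.872368876738655
(array([0.0001, 0.0467, 0.    ]), array([0., 0., 0.]))
```

View pics/w3.png

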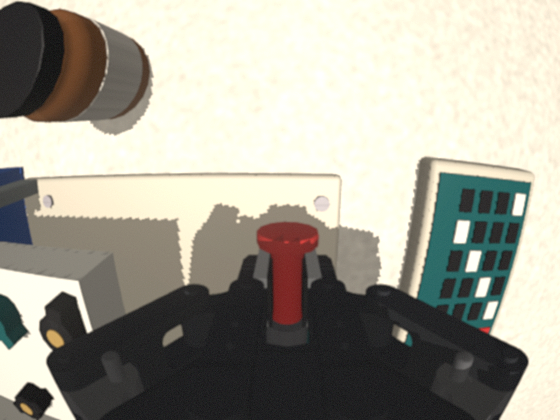

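```bash
python3 -m jog '[{"linear":[0,0.01,-0.002],"rotation":[0,0,0],"grip":5},{"linear":[0,0.02,-0.003],"rotation":[0,0,0],"grip":5},{"linear":[0,0.03,-0.003],"rotation":[0,0,0],"grip":5},{"linear":[0,0.04,-0.003],"rotation":[0,0,0],"grip":5},{"linear":[0,0.046,-0.003],"rotation":[0,0,0],"grip":5},{"linear":[0,0.046,-0.003],"rotation":[0,0,0],"grip":5},{"linear":[0,0.046,-0.003],"rotation":[0,0,0],"grip":5}]' 60
python3 - <<'E'
from h import *
from rig import *
p,d=capture("wrist")
cv2.imwrite("pics/w4.png",cv2.convertScaleAbs(p[:,:,::-1],alpha=1.5))
s=sense();print(s['eef_pos'],s['force'],s['force']@SY,s['grip_width']*85.4)
E
```

```text
time_s: 4.0
eef_pos: [573.6, -167.2, 73.8]
ee_rot: [0.432, 0.56, 0.433, -0.559]
force: [-7.1, -3.2, 3.6]
grip_width: 0.137
[ 573.57972447 -167.25770079   73.82345199] [-6.74103797 -3.33816439  2.82225389] 5.679247523556076 12.05629746491395
```

View pics/w4.png

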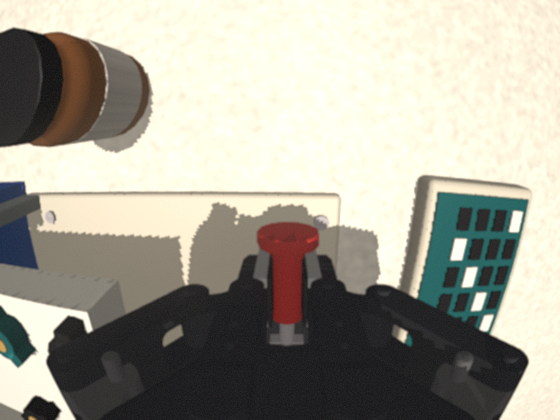

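```bash
cat >> h.py <<'E'
def arc(th0,ths,k=0.5,rx=-215,rz=-14,off=18.7):
    def tcp(t):
        G=np.array([rx*np.cos(t)+rz*np.sin(t),-rx*np.sin(t)+rz*np.cos(t)]);f=k*t
        return G-off*np.array([np.sin(f),np.cos(f)])
    f0=k*th0
    for t in ths:
        D=tcp(t)-tcp(th0)
        # tool axes at th0 in (SX,Z): x=-(sin,cos), z=-(cos,-sin)
        print(round(t,3),[round(-(D[0]*np.sin(f0)+D[1]*np.cos(f0))/300,3),0,round(-(D[0]*np.cos(f0)-D[1]*np.sin(f0))/300,3)],'roty',round(-k*(t-th0)/0.5,3))
E
python3 -c "
from h import *
arc(0,np.arange(1,21)*0.02)"
```

```text
0.02 [np.float64(-0.014), 0, np.float64(0.001)] roty -0.02
0.04 [np.float64(-0.029), 0, np.float64(0.003)] roty -0.04
0.06 [np.float64(-0.043), 0, np.float64(0.003)] roty -0.06
0.08 [np.float64(-0.057), 0, np.float64(0.004)] roty -0.08
0.1 [np.float64(-0.072), 0, np.float64(0.004)] roty -0.1
0.12 [np.float64(-0.086), 0, np.float64(0.004)] roty -0.12
0.14 [np.float64(-0.101), 0, np.float64(0.004)] roty -0.14
0.16 [np.float64(-0.115), 0, np.float64(0.003)] roty -0.16
0.18 [np.float64(-0.129), 0, np.float64(0.002)] roty -0.18
0.2 [np.float64(-0.144), 0, np.float64(0.001)] roty -0.2
0.22 [np.float64(-0.158), 0, np.float64(-0.0)] roty -0.22
0.24 [np.float64(-0.172), 0, np.float64(-0.002)] roty -0.24
0.26 [np.float64(-0.186), 0, np.float64(-0.004)] roty -0.26
0.28 [np.float64(-0.2), 0, np.float64(-0.006)] roty -0.28
0.3 [np.float64(-0.215), 0, np.float64(-0.009)] roty -0.3
0.32 [np.float64(-0.229), 0, np.float64(-0.012)] roty -0.32
0.34 [np.float64(-0.243), 0, np.float64(-0.015)] roty -0.34
0.36 [np.float64(-0.256), 0, np.float64(-0.018)] roty -0.36
0.38 [np.float64(-0.27), 0, np.float64(-0.022)] roty -0.38
0.4 [np.float64(-0.284), 0, np.float64(-0.026)] roty -0.4
```

```bash
python3 -m jog '[{"linear":[0,0.005,0],"rotation":[0,0,0],"grip":5},{"linear":[-0.014,0.006,0.001],"rotation":[0,-0.02,0],"grip":5},{"linear":[-0.029,0.006,0.002],"rotation":[0,-0.04,0],"grip":5},{"linear":[-0.043,0.006,0.003],"rotation":[0,-0.06,0],"grip":5},{"linear":[-0.057,0.006,0.004],"rotation":[0,-0.08,0],"grip":5},{"linear":[-0.072,0.006,0.004],"rotation":[0,-0.1,0],"grip":5},{"linear":[-0.086,0.006,0.004],"rotation":[0,-0.12,0],"grip":5},{"linear":[-0.086,0.006,0.004],"rotation":[0,-0.12,0],"grip":5}]' 60
python3 - <<'E'
from h import *
from rig import *
p,d=capture("side")
cv2.imwrite("pics/s5.png",cv2.convertScaleAbs(p[:,:,::-1],alpha=1.4))
s=sense();print(s['eef_pos'],s['force'],s['force']@SY,s['force']@SX,s['grip_width']*85.4)
E
```

```text
time_s: 4.72
eef_pos: [573.7, -168.7, 99.1]
ee_rot: [-0.444, -0.541, -0.421, 0.577]
force: [-6.5, -0.2, -4.9]
grip_width: 0.138
[ 573.54792476 -168.70848644   98.68610863] [-6.26254793 -1.55392044 -4.47797735] 5.666960922841361 -3.0854058355812515 12.05916593336612
```

View pics/s5.png

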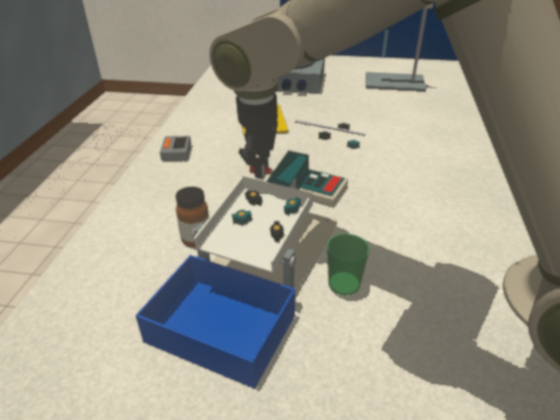

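The side view shows the tray already rising, with the tongue end at (290,170). The force on the tool is about 5 N downward, which matches the tray's weight, so the latch is clear and I continue the arc.

```bash
python3 -c "
from h import *
arc(0.12,0.12+np.arange(1,17)*0.02)"
```

```text
0.14 [np.float64(-0.014), 0, np.float64(0.001)] roty -0.02
0.16 [np.float64(-0.029), 0, np.float64(0.001)] roty -0.04
0.18 [np.float64(-0.043), 0, np.float64(0.001)] roty -0.06
0.2 [np.float64(-0.057), 0, np.float64(0.0)] roty -0.08
0.22 [np.float64(-0.072), 0, np.float64(-0.0)] roty -0.1
0.24 [np.float64(-0.086), 0, np.float64(-0.001)] roty -0.12
0.26 [np.float64(-0.1), 0, np.float64(-0.002)] roty -0.14
0.28 [np.float64(-0.115), 0, np.float64(-0.004)] roty -0.16
0.3 [np.float64(-0.129), 0, np.float64(-0.005)] roty -0.18
0.32 [np.float64(-0.143), 0, np.float64(-0.007)] roty -0.2
0.34 [np.float64(-0.157), 0, np.float64(-0.01)] roty -0.22
0.36 [np.float64(-0.171), 0, np.float64(-0.012)] roty -0.24
0.38 [np.float64(-0.185), 0, np.float64(-0.015)] roty -0.26
0.4 [np.float64(-0.199), 0, np.float64(-0.018)] roty -0.28
0.42 [np.float64(-0.213), 0, np.float64(-0.022)] roty -0.3
0.44 [np.float64(-0.227), 0, np.float64(-0.025)] roty -0.32
```

```bash
python3 -m jog '[{"linear":[-0.014,0.004,0.001],"rotation":[0,-0.02,0],"grip":5},{"linear":[-0.029,0.004,0.001],"rotation":[0,-0.04,0],"grip":5},{"linear":[-0.043,0.004,0.001],"rotation":[0,-0.06,0],"grip":5},{"linear":[-0.057,0.004,0],"rotation":[0,-0.08,0],"grip":5},{"linear":[-0.072,0.004,0],"rotation":[0,-0.1,0],"grip":5},{"linear":[-0.086,0.004,-0.001],"rotation":[0,-0.12,0],"grip":5},{"linear":[-0.1,0.004,-0.002],"rotation":[0,-0.14,0],"grip":5},{"linear":[-0.115,0.004,-0.004],"rotation":[0,-0.16,0],"grip":5},{"linear":[-0.129,0.004,-0.005],"rotation":[0,-0.18,0],"grip":5},{"linear":[-0.143,0.004,-0.007],"rotation":[0,-0.2,0],"grip":5},{"linear":[-0.157,0.004,-0.01],"rotation":[0,-0.22,0],"grip":5},{"linear":[-0.171,0.004,-0.012],"rotation":[0,-0.24,0],"grip":5},{"linear":[-0.185,0.004,-0.015],"rotation":[0,-0.26,0],"grip":5},{"linear":[-0.199,0.004,-0.018],"rotation":[0,-0.28,0],"grip":5},{"linear":[-0.199,0.004,-0.018],"rotation":[0,-0.28,0],"grip":5}]' 60
python3 - <<'E'
from h import *
from rig import *
p,d=capture("side")
cv2.imwrite("pics/s6.png",cv2.convertScaleAbs(p[:,:,::-1],alpha=1.4))
s=sense();print(s['eef_pos'],s['force'],s['force']@SY,s['force']@SX,s['grip_width']*85.4,s['wrist_torque'])
R=pose(s)[1].as_matrix();print(R.round(3),np.arctan2(-R[:,0]@SX,-R[2,0]))
arc(0.40,0.4+np.arange(1,17)*0.02)
E
```

```text
time_s: 6.02
eef_pos: [576.0, -160.6, 157.6]
ee_rot: [-0.471, -0.498, -0.39, 0.615]
force: [-6.3, -1.8, -4.1]
grip_width: 0.14
[ 575.89057959 -160.62907464  157.20869755] [-6.04633229 -2.43139691 -4.49395739] 5.236112296245471 -3.879813549564429 12.017436850743744 [-0.65429682  0.99447686 -0.3259747 ]
[[-0.06   0.968 -0.245]
 [-0.191 -0.252 -0.949]
 [-0.98  -0.01   0.199]] 0.20085084265088352
0.42 [np.float64(-0.014), 0, np.float64(-0.001)] roty -0.02
0.44 [np.float64(-0.028), 0, np.float64(-0.003)] roty -0.04
0.46 [np.float64(-0.043), 0, np.float64(-0.005)] roty -0.06
0.48 [np.float64(-0.057), 0, np.float64(-0.008)] roty -0.08
0.5 [np.float64(-0.071), 0, np.float64(-0.01)] roty -0.1
0.52 [np.float64(-0.085), 0, np.float64(-0.013)] roty -0.12
0.54 [np.float64(-0.099), 0, np.float64(-0.016)] roty -0.14
0.56 [np.float64(-0.112), 0, np.float64(-0.02)] roty -0.16
0.58 [np.float64(-0.126), 0, np.float64(-0.023)] roty -0.18
0.6 [np.float64(-0.14), 0, np.float64(-0.027)] roty -0.2
0.62 [np.float64(-0.153), 0, np.float64(-0.031)] roty -0.22
0.64 [np.float64(-0.167), 0, np.float64(-0.036)] roty -0.24
0.66 [np.float64(-0.18), 0, np.float64(-0.041)] roty -0.26
0.68 [np.float64(-0.194), 0, np.float64(-0.046)] roty -0.28
0.7 [np.float64(-0.207), 0, np.float64(-0.051)] roty -0.3
0.72 [np.float64(-0.22), 0, np.float64(-0.057)] roty -0.32
```

View pics/s6.png

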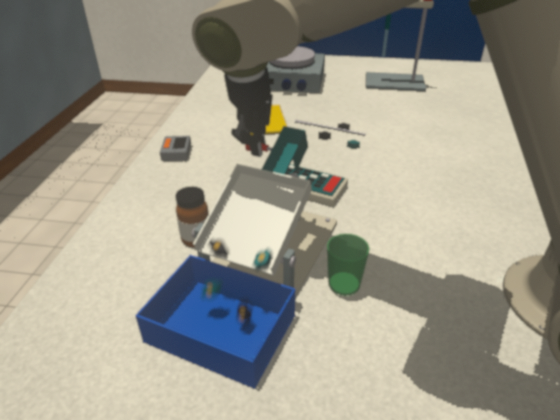

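Two knobs are in the bin at (212,290) and (243,313), and two are still sliding near the tray edge at (217,247) and (262,257). I keep tilting.

```bash
python3 -m jog '[{"linear":[-0.014,0.004,-0.001],"rotation":[0,-0.02,0],"grip":5},{"linear":[-0.028,0.004,-0.003],"rotation":[0,-0.04,0],"grip":5},{"linear":[-0.043,0.004,-0.005],"rotation":[0,-0.06,0],"grip":5},{"linear":[-0.057,0.004,-0.008],"rotation":[0,-0.08,0],"grip":5},{"linear":[-0.071,0.004,-0.01],"rotation":[0,-0.1,0],"grip":5},{"linear":[-0.085,0.004,-0.013],"rotation":[0,-0.12,0],"grip":5},{"linear":[-0.099,0.004,-0.016],"rotation":[0,-0.14,0],"grip":5},{"linear":[-0.112,0.004,-0.02],"rotation":[0,-0.16,0],"grip":5},{"linear":[-0.126,0.004,-0.023],"rotation":[0,-0.18,0],"grip":5},{"linear":[-0.14,0.004,-0.027],"rotation":[0,-0.2,0],"grip":5},{"linear":[-0.153,0.004,-0.031],"rotation":[0,-0.22,0],"grip":5},{"linear":[-0.167,0.004,-0.036],"rotation":[0,-0.24,0],"grip":5},{"linear":[-0.18,0.004,-0.041],"rotation":[0,-0.26,0],"grip":5},{"linear":[-0.194,0.004,-0.046],"rotation":[0,-0.28,0],"grip":5},{"linear":[-0.207,0.004,-0.051],"rotation":[0,-0.3,0],"grip":5},{"linear":[-0.207,0.004,-0.051],"rotation":[0,-0.3,0],"grip":5},{"linear":[-0.207,0.004,-0.051],"rotation":[0,-0.3,0],"grip":5},{"linear":[-0.207,0.004,-0.051],"rotation":[0,-0.3,0],"grip":5},{"linear":[-0.207,0.004,-0.051],"rotation":[0,-0.3,0],"grip":5},{"linear":[-0.207,0.004,-0.051],"rotation":[0,-0.3,0],"grip":5}]' 60
cat > look.py <<'E'
import sys
from h import *
from rig import *
n=sys.argv[1]
for c in("side","top"):
    p,d=capture(c);np.savez(f"pics/{c}{n}.npz",p=p,d=d,K=calibration(c)["intrinsics"],T=calibration(c)["world_from_camera"])
    cv2.imwrite(f"pics/{c}{n}.png",cv2.convertScaleAbs(p[:,:,::-1],alpha=1.4))
s=sense();print(s['time_s'],s['eef_pos'],s['force'],s['force']@SY,s['force']@SX,s['grip_width']*85.4,s['wrist_torque'])
E
python3 look.py 7
```

```text
time_s: 7.73
eef_pos: [583.4, -135.5, 215.0]
ee_rot: [-0.498, -0.45, -0.354, 0.652]
force: [-8.2, -4.1, 0.8]
grip_width: 0.137
7.8333 [ 583.36270164 -135.47739155  215.00584767] [-7.82909748 -3.2718366   1.34535549] 6.748778079353528 -5.143313770960089 11.748439064933507 [-0.593534    1.06735984 -0.49983793]
```

```bash
python3 -c "
import cv2,numpy as np
a=cv2.imread('pics/side7.png')[140:400,100:380];b=cv2.imread('pics/top7.png')[110:310,130:410]
cv2.imwrite('pics/c7.png',np.vstack([cv2.resize(a,(644,598))]));cv2.imwrite('pics/d7.png',cv2.resize(b,(784,560)))"
```

```text
(no output)
```

View pics/c7.png

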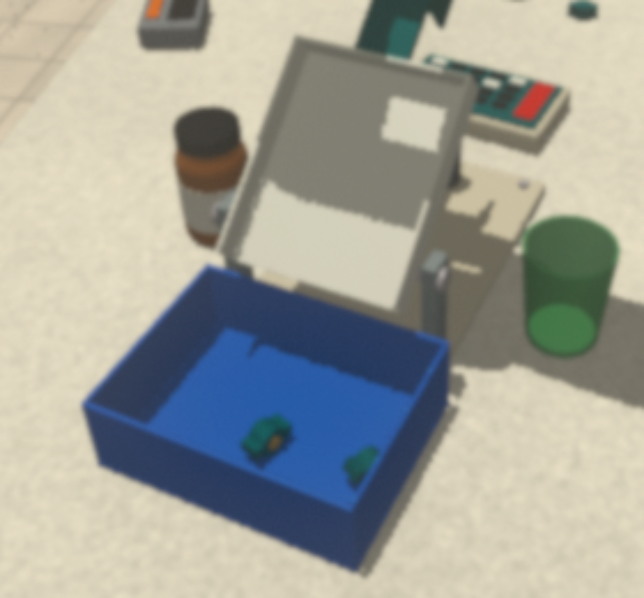

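View pics/d7.png

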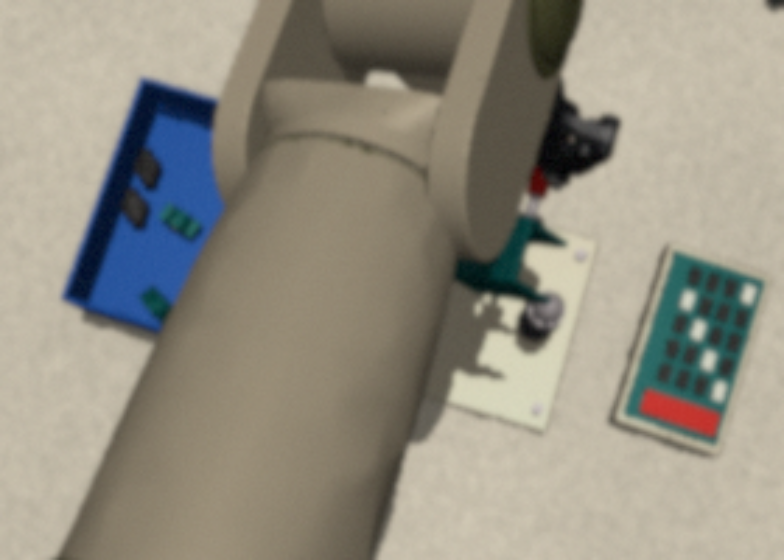

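All four knobs are in the bin: the top view shows two black at (145,165) and (133,207), and two teal at (182,221) and (157,302). The tray is empty. Before handing in I check the tilt, that everything is at rest, and the bystanders.

```bash
python3 -m jog '[{"linear":[0,0.002,0],"rotation":[0,0,0],"grip":5},{"linear":[0,0.002,0],"rotation":[0,0,0],"grip":5},{"linear":[0,0.002,0],"rotation":[0,0,0],"grip":5},{"linear":[0,0.002,0],"rotation":[0,0,0],"grip":5},{"linear":[0,0.002,0],"rotation":[0,0,0],"grip":5},{"linear":[0,0.002,0],"rotation":[0,0,0],"grip":5}]'; python3 look.py 8
python3 - <<'E'
from h import *
for n in (7,8):
    p,W,H=cloud(f"pics/side{n}.npz")
    Q=W[165:260,215:285].reshape(-1,3);m=(H[165:260,215:285,1].ravel()<90)&(Q[:,2]>95);Q=Q[m&np.isfinite(Q[:,0])]
    rng=np.random.default_rng(0);best=0
    for i in range(300):
        a=Q[rng.choice(len(Q),3,False)];nn=np.cross(a[1]-a[0],a[2]-a[0]);nn/=np.linalg.norm(nn)+1e-9
        I=abs((Q-a[0])@nn)<3
        if I.sum()>best: best=I.sum();B=I
    c=Q[B].mean(0);nn=np.linalg.svd(Q[B]-c)[2][2];nn*=np.sign(nn[2]);print(n,best,len(Q),'tilt',np.arccos(nn[2]),nn.round(3),nn@SX)
    h,s,v=H[...,0],H[...,1],H[...,2]
    ys,xs=np.mgrid[:420,:560]
    m=(h>95)&(h<105) 
a,_,_=cloud("pics/side7.npz");b,_,_=cloud("pics/side8.npz");c,_,_=cloud("pics/side0.npz")
D=cv2.absdiff(a,b).max(2);print('bin diff',D[260:375,140:296].max(),'tray',D[165:260,200:310].max())
for nm,(x0,x1,y0,y1) in dict(jar=(170,200,185,250),beaker=(325,375,235,300),hs=(318,350,170,205)).items(): print(nm,cv2.absdiff(b,c).max(2)[y0:y1,x0:x1].mean())
A,W,H=cloud("pics/top0.npz");B,W2,H2=cloud("pics/top8.npz")
print('hs top',cv2.absdiff(A,B).max(2)[195:275,350:405].mean())
t=(H2[...,0]>70)&(H2[...,0]<98)&(H2[...,1]>100)&(W2[...,2]<40);t[:130]=0;t[250:]=0;t[:,:140]=0;t[:,215:]=0
k=(H2[...,2]<35)&(W2[...,2]<40);k[:130]=0;k[250:]=0;k[:,:140]=0;k[:,215:]=0
for m in(t,k):
    n,l,st,ce=cv2.connectedComponentsWithStats(m.astype(np.uint8))
    for i in range(1,n):
        if st[i,4]>15: print(st[i,4],ce[i].round(0),np.nanmedian(W2[l==i],0).round(0))
E
```

```text
time_s: 8.33
eef_pos: [582.8, -135.8, 214.4]
ee_rot: [-0.497, -0.449, -0.354, 0.653]
force: [-8.3, -0.1, -0.3]
grip_width: 0.141
8.4333 [ 582.78399952 -135.80721251  214.40467804] [-6.64377688 -1.12784531 -0.89780673] 6.143451171815099 -2.769442895938205 11.993553759000672 [ 0.02052303  0.82433913 -0.52348857]
7 5637 6289 tilt 0.6778541181168417 [0.163 0.605 0.779] 0.6271013553510602
8 5592 6282 tilt 0.6739524339321638 [0.164 0.602 0.781] 0.624040823696572
bin diff 17 tray 23
jar 3.6769230769230767
beaker 12.600923076923078
hs 2.8651785714285714
hs top 11.33159090909091
73 [194. 189.] [586. 159.  23.]
53 [185. 218.] [514. 174.  25.]
127 [180. 163.] [642. 198.  23.]
89 [173. 183.] [599. 212.  22.]
48 [162. 204.] [546. 231.  30.]
```

View pics/side8.png

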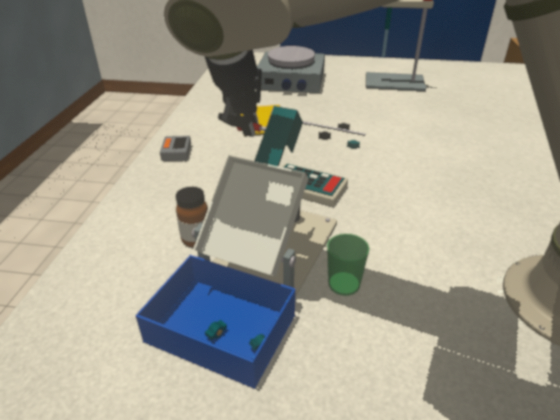

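```bash
python3 -c "
from rig import *
finish_job();s=sense();print(s['time_s'],s['eef_pos'],s['force'])"
```

```text
the job is handed in; nothing more can be done
the job is handed in; nothing more can be done
```

I pulled the red latch about 13 mm sideways, lifted the tongue off its ball and tipped the tray up. All four knobs slid into the blue bin. I handed the job in at about 8.4 s, with the gripper still holding the tray raised.

**Tilt:** the last depth measurement gave 0.674 rad (about 39°). It was 0.678 rad 0.6 s earlier, so the tray was essentially at rest.

**Grip:** the fingers were still closed on the handle at about 12 mm opening. The pull against the latch spring was about 6 N. The net vertical force was only about 1 N, and I relied on the 60 N pinch for the finger contact.

**Knobs:** the top view showed two teal and two black knobs inside the bin. The black ones lie near the far wall. The side view shows only the teal ones, because the bin wall hides the black ones there. My colour mask for the black knobs also picked up wall shadow, so I placed them by eye in the top picture.

**Bystanders:** the beaker, jar and handset stand upright in the final side view. I compared pictures before and after rather than measuring positions. Jar and handset were nearly unchanged in the side view. The differences at the beaker (side view) and at the handset (top view) were larger, and I put that down to the arm's shadow and the lighting.

The hand-in gave no verdict, and the state could not be read afterwards.

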